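# Third hand on a second-stage cover

### The job

Pick up the black six-eared second-stage cover and lower it, level, over the two guide pins of the regulator body on the service stand until it rests on the rubber diaphragm bead all round. Then press it straight down with a steady push of about 12 newtons, so that I can start the screws, and finish while still holding it pressed: do not let go. Never shove it hard, do not drop it, and leave the other loose things on the bench where they are.

Things in the scene. Friction and masses are not known exactly. Their poses are not given: they have to be found in the camera images.
- cover: Black plastic cover, 120 g, right way up on the bench; origin: centre of its flat underside, z up. Round flange 80 mm across, 5 mm thick, with six ears. The two larger ears, on its x axis, reach 59 mm out and have 9 mm through holes 47 mm either side of the centre; the four small ones have screw holes that need no lining up. The same after a half turn about z: either way round fits.
- cover_mid (a point): Centre of the cover, on its axis, 17 mm above its underside (half its 34 mm height), axes as the cover's. Hold it by the purge-button housing in the middle of its top: a block 46 mm long (x) by 28 mm wide (y), from 11 mm (top of the low dome round it) to 34 mm above the underside.
- seat (a point): Centre of the cover's seat on the chromed regulator, at the top of the unloaded rubber bead, 90 mm above the bench; z up, x along the line through the two guide pins. The cover's underside rests here (cover centre 17 mm higher). Guide pins: steel, 6 mm thick, 47 mm either side along x, rising 23 mm above this point, the last 6 mm tapering to 2 mm.
- second_stage: Chromed round second-stage regulator body, open side up, on an aluminium stand screwed to the bench; origin on its axis at bench height, axes as the seat's. Foot 120 by 100 mm; metal flange top 85 mm up, ears reaching 59 mm out along x; inlet and adjuster knob stick out 60 mm along y below the flange.
- diaphragm (a joint): How far the diaphragm's rubber bead is squeezed (m, 0 unloaded). The bead is a black ring 70 mm across, 5 mm proud of the metal flange, that yields straight down 1 mm for every 4 N (12 N: 3 mm; metal to metal at 5 mm). Under 8 N it does not close all round, over 18 N it squeezes out of its groove. The cover's weight counts in this.
- cap_mid (a point): Bystander: a plain black round cap without ears, 60 mm across, 20 mm high; point at its centre, half-way up. Leave it.
- clamp_ring: Bystander: chromed clamp ring lying flat, 84 mm outside, 12 mm high; origin centre of underside.
- dish: Bystander: small steel bowl holding the cover's screws, 90 mm across, 22 mm high; origin centre of underside.
- screwdriver: Bystander: screwdriver lying flat, 190 mm long.
- spanner: Bystander: open-ended spanner lying flat, 170 mm long.
- grease: Bystander: small white grease jar, 52 mm across, 45 mm high; origin centre of underside.
Things that resemble listed ones, but are neither listed nor needed, are in the scene too. Leave any yellow look-alike of the cover alone.

How it is judged:
By the outcome, as a careful person would: the job done as asked, in the order asked, and still so for the second after the job is handed in, while the arm keeps its last pose, push and grip.
It also fails if it takes over 54 s, if anything falls off the work surface, if the arm or the gripper's body presses on something with over 40 N, if the wrist force passes 120 N, or if a joint passes its speed limit or range.

### The arm

A 6-joint arm with a two-finger parallel gripper is mounted at the origin on the work surface. World frame = base frame: x ahead of the robot, y to its left, z up, the work surface at z = 0. Lengths are in m, angles in rad, forces in N, time in s.
With the tool pointing down it reaches from about 0.35 to 0.775 m from the base axis. Payload 5.5 kg.
Tool frame: the origin (TCP) lies between the finger pads; the fingertips stand 22 mm ahead of it and the grasp point (between the pads) lies 3 mm ahead of it (env.finger_overhang is the distance from the TCP to the fingertips, in m); y points along the fingers, x is the direction in which the jaws open and shut, and the axes are right-handed (so a half turn about y gives the same grasp; the last joint's range is limited). The gripper opens to 85 mm and grips with 20 to 120 N. Pads are 22 mm wide; open, the fingers measure 114 mm over their backs; the gripper's body (76 mm by 85 mm) begins 54 mm behind the grasp point. The pads swing forward as they close: fully open they stand 13 mm farther back than shut.
Start: joints at [-0.14, 0.313, 0.046, 1.304, 0, 1.431], TCP at [0.575, -0, 0.253] pointing down, gripper open.
Joint ranges: [-2.76, 2.76], [-0.86, 1.69], [-1.03, 1.26], [-2.2, 2.34], [-1.47, 1.5], [-3.14, 3.14]. Speed limits (rad/s): [2.57, 2.57, 3.14, 3.14, 3.14, 3.14].

### API

Orientations are given as a unit quaternion [w, x, y, z].
In Python, from workcell import monitor, cams, job, env gives the robot as it stands.
- The arm moves only by the tool drive_tool, never from a script. Its argument "plan" is text: rows parted by semicolons, each of 7 numbers parted by spaces: the opening, from -1 (shut) to 1 (fully open), then the shift along the tool's x, y, z in mm, then the turn, a rotation vector about the tool's x, y, z in degrees. In form: gripper x y z rx ry rz; .... A call has 1 to 8 rows; each row shifts and turns the pose as measured when the row begins, along the tool's axes as they then stand; what a row does not reach is not made up. A row lasts 1/8 s, in which the tool goes at most 62.5 mm and 10.7 degrees, less where a joint would pass 70% of its speed; a pose out of reach is approached as far as the arm can. A call is refused whole if a number of a shift passes 62.5 or a number of a turn 10.7, either way. A call with a gripper value outside its range is refused whole. The fingers move at their own pace and stop on an object; "grip_force" is the grip in N (left out, the last holds). Time passes only in rows, so rows that do not move let the fingers close. It gives the time, the measured TCP pose, the force and the opening at its end, in the units of the state.
- monitor.get_state(): the state, without advancing time (a new reading comes with each control period).
- cams.read_camera(name): name is "scene" or "side" or "wrist"; returns (picture, depth): 400x640x3 uint8, red, green, blue; 400x640 float32, m along the optical axis (not along the pixel's ray), 0 where there is no reading.
- cams.calibration(name): a dict with "fx", "fy", "cx", "cy" (pixels), "R" (3x3) and "t" (3): a world point X has camera coordinates R X + t. Camera axes: x right, y down, z forward; pixel columns grow to the right and rows downward; lengths in m; the calibration is good to about 2 mm. A picture is of the moment at which its call begins: read the wrist's pose just before it. calibration takes no time and is no camera call; for the wrist camera it gives the pose at the moment of the call.
- job.hand_in(): hands the job in, once; it reports no verdict.
The state is a dict: "clock": time; "joint_pos": joint angles; "qvel": joint speeds; "tau": joint torques, N m; "tcp_pos": TCP position; "orientation": TCP orientation; "wrist_force": force on the tool from outside, world axes, zero at the start; "ft_torque": the same for the moment, N m; "finger_gap": finger opening in m.
Only numpy, scipy, OpenCV 4.12 (cv2) and the standard library are available. Lean on these libraries where they do the work, as an engineer would, in place of code of your own. Each camera call takes 0.05 s, during which the arm holds its last target.

## Working session

There is one attempt and no reset: what is moved stays moved. The work goes in short steps, Python scripts to look and compute and a tool call to move; the robot and the scene stay as the last step left them, time stands still between calls to the robot, and variables do not carry over. Pictures are saved under pics/ and viewed, and the job is handed in when it is done.

Besides the shell and the picture viewer there is one more tool, called after "Request:" as name(argument=value, ...) on one line, values as JSON. drive_tool: Moves the arm, as the interface text tells. Its arguments: {"type":"object","properties":{"plan":{"type":"string"},"grip_force":{"type":"number"}},"required":["plan"]}

```bash
ls; mkdir -p pics
python3 - <<'E'
from workcell import monitor, cams, job, env
import cv2,numpy as np
print(monitor.get_state(), env.finger_overhang)
for n in ("scene","side","wrist"):
    p,d=cams.read_camera(n); c=cams.calibration(n)
    cv2.imwrite(f"pics/{n}0.png",p[:,:,::-1]); np.savez(f"pics/{n}0.npz",p=p,d=d,**c)
    print(n,c)
E
```

```text
pics
{'clock': 0.0, 'joint_pos': array([-1.39582742e-01,  3.13989204e-01,  4.49505786e-02,  1.30359593e+00,
        5.88542376e-07,  1.43116670e+00]), 'qvel': array([ 0.00067248,  0.00023526, -0.00092616,  0.00019718,  0.00079805,
       -0.00099703]), 'tau': array([-2.90074182e-03, -4.80629075e+01,  2.98531097e+01,  1.95313990e-02,
       -3.83516899e-04, -4.27451073e-05]), 'tcp_pos': array([5.74516898e-01, 6.83343682e-05, 2.52403594e-01]), 'orientation': array([ 7.07197126e-01, -7.07015839e-01,  6.26986011e-04,  6.60136768e-04]), 'wrist_force': array([-0.31922252, -0.49226514, -0.41004827]), 'ft_torque': array([ 0.01469951, -0.02602058, -0.02277371]), 'finger_gap': 0.08547423584472888} 0.022
scene {'fx': 415.1468637567302, 'fy': 415.1468637567302, 'cx': 327.52851874888484, 'cy': 202.05887927754128, 'R': array([[-0.57866426,  0.81551398, -0.00919868],
       [ 0.61348593,  0.42782405, -0.66377827],
       [-0.53738505, -0.38974802, -0.74787284]]), 't': array([ 0.30813147, -0.26469719,  1.47377471])}
side {'fx': 388.27585238457976, 'fy': 388.27585238457976, 'cx': 316.62759430069895, 'cy': 191.1372359123706, 'R': array([[ 0.99373788, -0.11169707, -0.00296581],
       [-0.06299067, -0.53809255, -0.84052875],
       [ 0.09228872,  0.83545208, -0.54175882]]), 't': array([-0.54022687,  0.12842674,  1.14654223])}
wrist {'fx': 278.21858137286387, 'fy': 278.21858137286387, 'cx': 320.8231746059256, 'cy': 198.2723328650566, 'R': array([[ 9.99999377e-01,  1.10951174e-03,  1.24508703e-04],
       [ 1.03840272e-03, -9.65239322e-01,  2.61365594e-01],
       [ 4.10168892e-04, -2.61365301e-01, -9.65239872e-01]]), 't': array([-0.57516268, -0.03489599,  0.37655602])}
```

View pics/scene0.png

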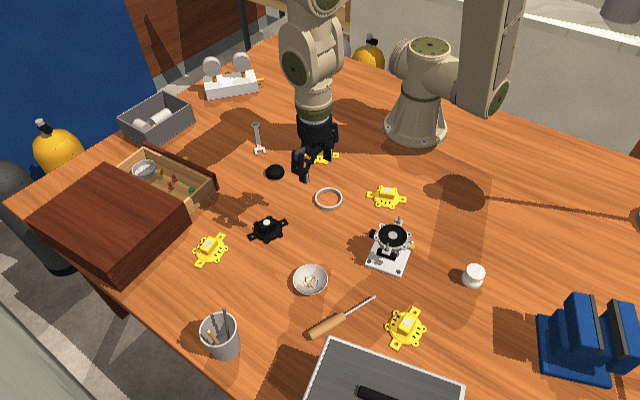

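View pics/side0.png

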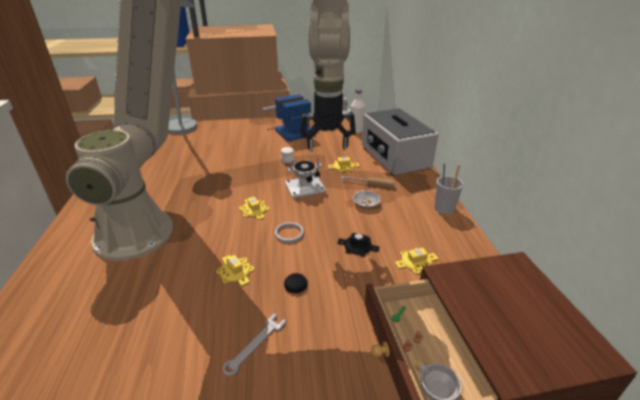

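View pics/wrist0.png

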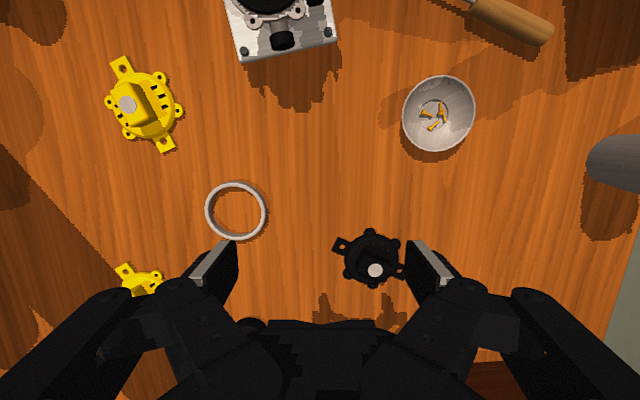

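Candidates for the cover (scene view): the black eared part at (268,229), the plain black cap at (275,172), and yellow look-alikes at (210,248), (405,328), (386,196) and (325,157). The one at (268,229) is black and eared, so I choose that; the regulator is at (390,240). Next I check it in a close crop and measure.

```bash
cat > h.py <<'E'
import numpy as np,cv2
from scipy.spatial.transform import Rotation as Rn
def load(f):
    z=np.load(f); return {k:z[k] for k in z.files}
def cloud(z):
    d=z['d'];v,u=np.mgrid[0:400,0:640]
    X=np.stack([(u-z['cx'])/z['fx']*d,(v-z['cy'])/z['fy']*d,d],-1)
    W=(X-z['t'])@z['R']; W[d<=0]=np.nan
    return W
def pix(z,X):
    c=np.atleast_2d(X)@z['R'].T+z['t']; return np.c_[c[:,0]/c[:,2]*z['fx']+z['cx'],c[:,1]/c[:,2]*z['fy']+z['cy']]
def atz(z,u,v,h):
    r=z['R'].T@np.array([(u-z['cx'])/z['fx'],(v-z['cy'])/z['fy'],1]); o=-z['R'].T@z['t']
    return o+r*(h-o[2])/r[2]
def snap(cams,n,tag):
    c=cams.calibration(n);p,d=cams.read_camera(n)
    cv2.imwrite(f"pics/{n}{tag}.png",p[:,:,::-1]); np.savez(f"pics/{n}{tag}.npz",p=p,d=d,**c)
    return load(f"pics/{n}{tag}.npz")
def crop(z,u0,v0,w,h,s,f):
    im=z['p'][v0:v0+h,u0:u0+w,::-1]; im=np.clip(im.astype(float)*1.6,0,255).astype('uint8')
    cv2.imwrite(f,cv2.resize(im,None,fx=s,fy=s,interpolation=cv2.INTER_CUBIC))
E
python3 - <<'E'
from h import *
w=load('pics/wrist0.npz');s=load('pics/scene0.npz');d=load('pics/side0.npz')
for n,z,px in (('w',w,[(372,260),(340,245),(235,180)]),('s',s,[(268,229),(392,240),(390,236),(300,250)]),('d',d,[(357,244),(304,170)])):
    W=cloud(z)
    for u,v in px: print(n,u,v,W[v,u].round(4))
crop(w,300,200,130,100,6,'pics/c1.png')
crop(s,230,205,75,50,8,'pics/c2.png')
crop(s,350,205,75,75,8,'pics/c3.png')
E
```

```text
w 372 260 [ 0.6441 -0.1126  0.033 ]
w 340 245 [ 0.603  -0.1052  0.0015]
w 235 180 [ 0.458  -0.0099 -0.0005]
s 268 229 [ 0.6558 -0.1145  0.0211]
s 392 240 [0.5392 0.2036 0.0877]
s 390 236 [0.5317 0.1935 0.0885]
s 300 250 [ 6.496e-01 -8.600e-03 -2.000e-04]
d 357 244 [ 0.6413 -0.1377  0.0178]
d 304 170 [0.5202 0.1619 0.093 ]
```

View pics/c1.png

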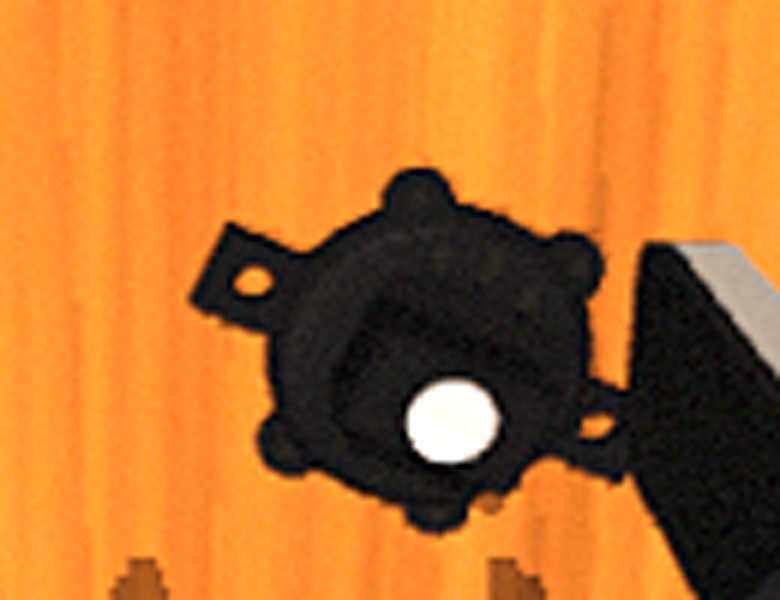

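View pics/c3.png

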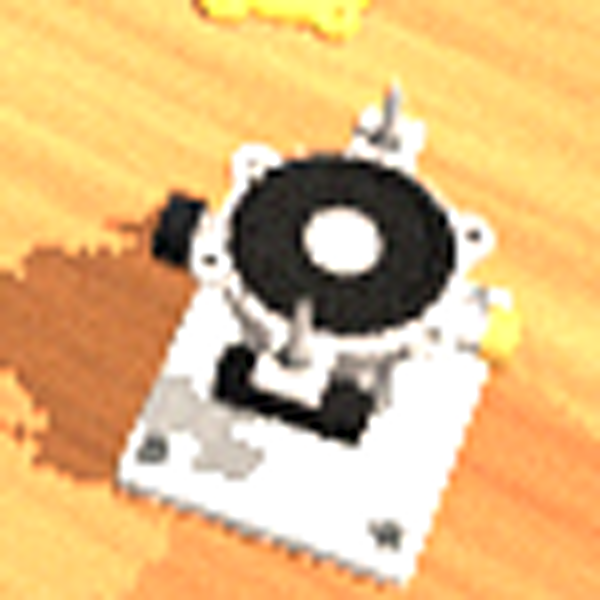

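Run:
```python
from h import *
w=load('pics/wrist0.npz');s=load('pics/scene0.npz');d=load('pics/side0.npz')
a=atz(w,342.3,246.7,.0025);b=atz(w,399.7,270.7,.0025)
print(a,b,(a+b)/2,np.linalg.norm(a-b),np.degrees(np.arctan2(*(b-a)[[1,0]])))
print('button',atz(w,300+453/6,200+421/6,.034))
for h,p,q in ((.113,(399.4,215.6),(387.9,242.5)),(.085,(398.1,221.9),(387.1,249.4))):
    a=atz(s,*p,h);b=atz(s,*q,h)
    print(a,b,(a+b)/2,np.linalg.norm(a-b),np.degrees(np.arctan2(*(b-a)[[1,0]])))
print('disc',atz(s,350+342/8,205+243/8,.09))
```

```text
[ 0.60634962 -0.10740019  0.0025    ] [ 0.69229623 -0.14600654  0.0025    ] [ 0.64932292 -0.12670337  0.0025    ] 0.09421927072965128 -24.189134958551037
button [ 0.64944135 -0.12724646  0.034     ]
[0.47891249 0.18799375 0.113     ] [0.56920683 0.20618761 0.113     ] [0.52405966 0.19709068 0.113     ] 0.09210908659343318 11.392277050445617
[0.47720429 0.18703507 0.085     ] [0.56924021 0.20714141 0.085     ] [0.52322225 0.19708824 0.085     ] 0.09420655939430672 12.323329048374951
disc [0.52710444 0.19865986 0.09      ]
```

```bash
cat >> h.py <<'E'
def toolR(yaw): # tool x at world yaw (deg), tool y down
    return Rn.from_euler('z',yaw,degrees=True)*Rn.from_euler('x',-90,degrees=True)
def info(st):
    q=st['orientation'];r=Rn.from_quat(q,scalar_first=True);M=r.as_matrix()
    yaw=np.degrees(np.arctan2(M[1,0],M[0,0]))
    print('t',round(float(st['clock']),2),'pos',(st['tcp_pos']*1e3).round(1),'yaw',yaw.round(2),'ydir',M[:,1].round(4),'F',st['wrist_force'].round(1),'T',st['ft_torque'].round(2),'gap',round(st['finger_gap']*1e3,1))
    return r
def plan(st,tgt,yaw,n,g):
    r=info(st);p=st['tcp_pos'];R1=toolR(yaw);rv=(r.inv()*R1).as_rotvec()
    out=[]
    for k in range(n):
        ra=r*Rn.from_rotvec(rv*k/n); sh=ra.inv().apply((np.array(tgt)-p)/n)*1e3
        out.append(' '.join([str(g)]+[f'{v:.1f}' for v in sh]+[f'{v:.2f}' for v in np.degrees(rv/n)]))
    print('; '.join(out))
E
python3 - <<'E'
from h import *
from workcell import monitor
s=load('pics/scene0.npz')
for n,u,v,h in (('cap',275,170,.02),('yel',210,248,.01),('dish',310,280,.01),('yel2',386,196,.01)): print(n,atz(s,u,v,h).round(3))
plan(monitor.get_state(),[.6494,-.127,.15],66,8,1)
E
```

```text
cap [ 0.464 -0.251  0.02 ]
yel [ 0.789 -0.207  0.01 ]
dish [0.713 0.074 0.01 ]
yel2 [0.352 0.087 0.01 ]
t 0.15 pos [574.7   0.  252.6] yaw -0.0 ydir [-1.4e-03  2.0e-04 -1.0e+00] F [ 0.9  0.3 -0.8] T [ 0.03 -0.01  0.02] gap 85.5
1 9.4 12.8 -15.9 -0.01 -8.25 -0.01; 1 7.0 12.8 -17.1 -0.01 -8.25 -0.01; 1 4.5 12.8 -17.9 -0.01 -8.25 -0.01; 1 1.8 12.8 -18.3 -0.01 -8.25 -0.01; 1 -0.8 12.8 -18.4 -0.01 -8.25 -0.01; 1 -3.4 12.8 -18.1 -0.01 -8.25 -0.01; 1 -6.0 12.8 -17.4 -0.01 -8.25 -0.01; 1 -8.4 12.8 -16.4 -0.01 -8.25 -0.01
```

Request:
drive_tool(plan="1 9.4 12.8 -15.9 0 -8.25 0; 1 7 12.8 -17.1 0 -8.25 0; 1 4.5 12.8 -17.9 0 -8.25 0; 1 1.8 12.8 -18.3 0 -8.25 0; 1 -0.8 12.8 -18.4 0 -8.25 0; 1 -3.4 12.8 -18.1 0 -8.25 0; 1 -6 12.8 -17.4 0 -8.25 0; 1 -8.4 12.8 -16.4 0 -8.25 0", grip_force=60)

```text
clock: 1.15
tcp_pos: [0.6522, -0.1276, 0.1451]
orientation: [0.587, -0.584, -0.396, 0.398]
wrist_force: [-0.3, -0.2, -0.3]
finger_gap: 0.0858
```

Run:
```python
from h import *
from workcell import monitor,cams
plan(monitor.get_state(),[.6494,-.127,.13],65.8,3,1)
w=snap(cams,'wrist','1')
```

```text
t 1.15 pos [ 652.2 -127.6  145.1] yaw 68.32 ydir [-0.0049  0.0016 -1.    ] F [-0.3 -0.2 -0.3] T [-0.03 -0.04  0.07] gap 85.8
1 -0.2 5.0 0.9 -0.10 0.84 -0.01; 1 -0.2 5.0 0.9 -0.10 0.84 -0.01; 1 -0.2 5.0 0.9 -0.10 0.84 -0.01
```

View pics/wrist1.png

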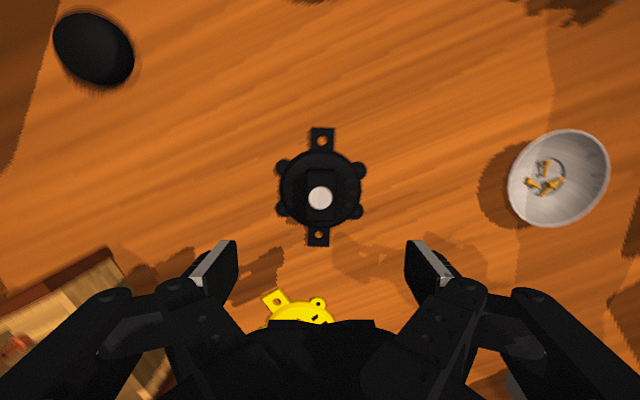

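The cover is clear at (320,190) with holes near (321,141) and (318,235), and the jaws straddle it. I settle the arm, then remeasure.

Request:
drive_tool(plan="1 -0.2 5 0.9 -0.1 0.84 0; 1 -0.2 5 0.9 -0.1 0.84 0; 1 -0.2 5 0.9 -0.1 0.84 0; 1 0 0 0 0 0 0")

```text
clock: 1.7
tcp_pos: [0.6483, -0.1274, 0.1268]
orientation: [0.595, -0.594, -0.381, 0.383]
wrist_force: [-0.3, 0.3, -0.0]
finger_gap: 0.0855
```

Run:
```python
from h import *
from workcell import monitor,cams
info(monitor.get_state())
w=snap(cams,'wrist','2')
crop(w,250,100,130,150,5,'pics/c4.png')
```

```text
t 1.7 pos [ 648.3 -127.4  126.8] yaw 65.46 ydir [-0.0029  0.     -1.    ] F [-0.3  0.3 -0. ] T [ 0.    0.02 -0.07] gap 85.5
```

View pics/c4.png

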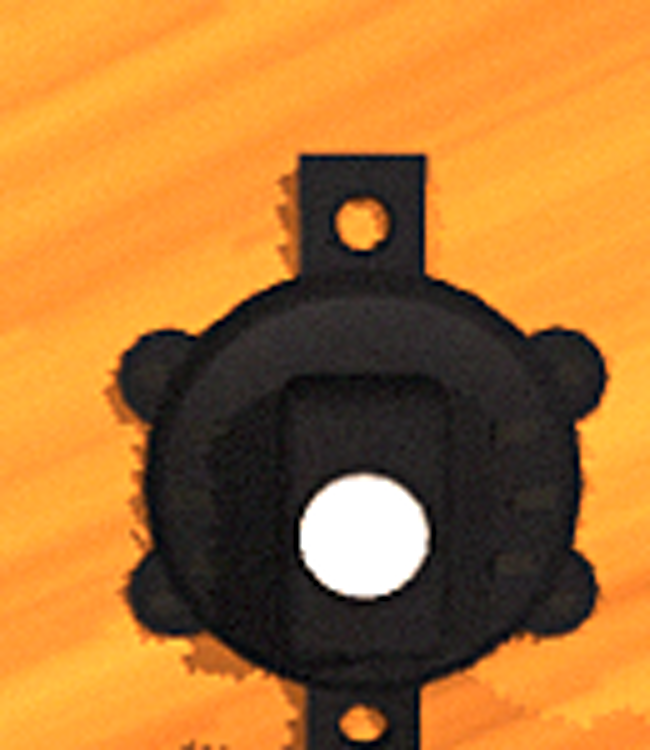

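Run:
```python
from h import *
from workcell import monitor
w=load('pics/wrist2.npz')
f=lambda x,y:(250+(x+.5)/5-.5,100+(y+.5)/5-.5)
a=atz(w,*f(362,223),.0025);b=atz(w,*f(363,722),.0025)
print(a,b,(a+b)/2,np.linalg.norm(a-b),np.degrees(np.arctan2(*(b-a)[[1,0]])))
print('button',atz(w,*f(365,535),.034))
c=(a+b)/2
plan(monitor.get_state(),[c[0],c[1],.07],65.8,4,1)
```

```text
[ 0.60501928 -0.10711014  0.0025    ] [ 0.69026851 -0.14559382  0.0025    ] [ 0.64764389 -0.12635198  0.0025    ] 0.09353301782075203 -24.29563176317557
button [ 0.647851   -0.12611519  0.034     ]
t 1.75 pos [ 648.5 -127.4  127.2] yaw 65.48 ydir [-2.4e-03 -1.0e-04 -1.0e+00] F [-0.4 -0.   0.2] T [-0.03 -0.05  0.  ] gap 85.4
1 0.2 14.3 0.3 -0.03 -0.08 -0.02; 1 0.2 14.3 0.3 -0.03 -0.08 -0.02; 1 0.2 14.3 0.3 -0.03 -0.08 -0.02; 1 0.2 14.3 0.3 -0.03 -0.08 -0.02
```

Request:
drive_tool(plan="1 0.2 14.3 0.3 0 0 0; 1 0.2 14.3 0.3 0 0 0; 1 0.2 14.3 0.3 0 0 0; 1 0.2 14.3 0.3 0 -0.2 0; 1 0 14 0 0 0 0; 1 0 10 0 0 0 0; 1 0 3 0 0 0 0; 1 0 0 0 0 0 0")

```text
clock: 2.75
tcp_pos: [0.6471, -0.1257, 0.0362]
orientation: [0.595, -0.593, -0.382, 0.385]
wrist_force: [0.5, 0.4, 0.1]
finger_gap: 0.0853
```

Run:
```python
from h import *
from workcell import monitor
plan(monitor.get_state(),[.6477,-.1264,.036],65.7,2,1)
```

```text
t 2.75 pos [ 647.1 -125.7   36.2] yaw 65.69 ydir [-3.6e-03  3.0e-04 -1.0e+00] F [0.5 0.4 0.1] T [-0.04 -0.04  0.05] gap 85.3
1 -0.2 0.1 -0.4 -0.10 -0.01 -0.03; 1 -0.2 0.1 -0.4 -0.10 -0.01 -0.03
```

Request:
drive_tool(plan="1 -0.3 0.1 -0.6 -0.2 0 0; 0 0 0 0 0 0 0; -0.3 0 0 0 0 0 0; -0.6 0 0 0 0 0 0; -1 0 0 0 0 0 0; -1 0 0 0 0 0 0; -1 0 0 0 0 0 0", grip_force=60)

```text
clock: 3.62
tcp_pos: [0.649, -0.1268, 0.0384]
orientation: [-0.593, 0.595, 0.384, -0.383]
wrist_force: [1.1, -0.7, 1.2]
finger_gap: 0.0264
```

Run:
```python
from h import *
from workcell import monitor,cams
info(monitor.get_state())
w=snap(cams,'wrist','3')
info(monitor.get_state())
```

```text
t 3.62 pos [ 649.  -126.8   38.4] yaw 65.69 ydir [ 0.0036 -0.0025 -1.    ] F [ 1.1 -0.7  1.2] T [0.03 0.05 0.05] gap 26.4
t 3.67 pos [ 649.  -126.8   38.4] yaw 65.69 ydir [ 0.0036 -0.0024 -1.    ] F [0.5 0.  0.5] T [0.03 0.02 0.05] gap 26.7
```

View pics/wrist3.png

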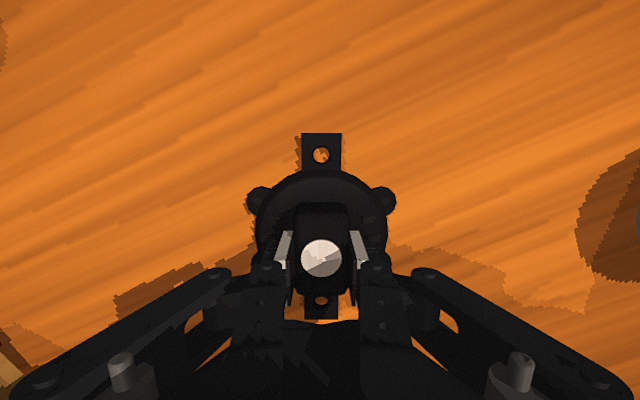

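Request:
drive_tool(plan="-1 0 -3 0 0 0 0; -1 0 -8 0 0 0 0; -1 0 -20 0 0 0 0; -1 0 -30 0 0 0 0; -1 0 -35 0 0 0 0; -1 0 -35 0 0 0 0; -1 0 -20 0 0 0 0; -1 0 -5 0 0 0 0", grip_force=70)

```text
clock: 4.68
tcp_pos: [0.6473, -0.126, 0.2004]
orientation: [-0.593, 0.595, 0.384, -0.383]
wrist_force: [0.0, -0.3, -1.6]
finger_gap: 0.0264
```

Run:
```python
from h import *
from workcell import monitor,cams
w=snap(cams,'wrist','4')
# offset cover in tool: hole mid vs tcp later
plan(monitor.get_state(),[.5245,.1972,.20],101.8,8,-1)
```

```text
t 4.72 pos [ 647.3 -126.   200.4] yaw 65.69 ydir [ 0.0012 -0.0017 -1.    ] F [ 0.5 -0.2 -0.5] T [ 0.04 -0.01  0.04] gap 26.5
-1 30.5 -0.0 30.6 0.01 -4.51 -0.01; -1 32.8 -0.0 28.1 0.01 -4.51 -0.01; -1 34.9 -0.0 25.5 0.01 -4.51 -0.01; -1 36.8 -0.0 22.6 0.01 -4.51 -0.01; -1 38.5 0.0 19.7 0.01 -4.51 -0.01; -1 39.9 0.0 16.6 0.01 -4.51 -0.01; -1 41.1 0.0 13.4 0.01 -4.51 -0.01; -1 42.0 0.0 10.1 0.01 -4.51 -0.01
```

View pics/wrist4.png

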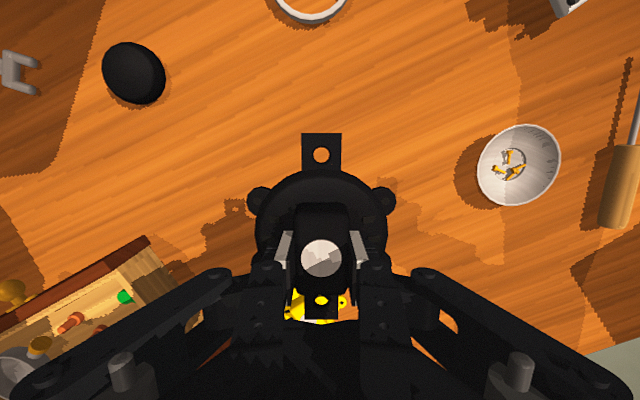

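Cover is held with no shift (holes still at (321,155) and (320,300)). Carry it to over the seat.

Request:
drive_tool(plan="-1 30.5 0 30.6 0 -4.5 0; -1 32.8 0 28.1 0 -4.5 0; -1 34.9 0 25.5 0 -4.5 0; -1 36.8 0 22.6 0 -4.5 0; -1 38.5 0 19.7 0 -4.5 0; -1 39.9 0 16.6 0 -4.5 0; -1 35 0 11 0 -4.5 0; -1 20 0 5 0 -4.5 0")

```text
clock: 5.72
tcp_pos: [0.5255, 0.1759, 0.1902]
orientation: [0.445, -0.439, -0.549, 0.555]
wrist_force: [0.6, 0.8, -0.1]
finger_gap: 0.0264
```

Request:
drive_tool(plan="-1 0 0 0 0 0 0; -1 0 0 0 0 0 0")

```text
clock: 5.98
tcp_pos: [0.5239, 0.1767, 0.1884]
orientation: [0.445, -0.438, -0.548, 0.556]
wrist_force: [0.8, -0.5, -1.5]
finger_gap: 0.0267
```

Run:
```python
from h import *
from workcell import monitor,cams
plan(monitor.get_state(),[.5245,.1972,.18],101.8,2,-1)
w=snap(cams,'wrist','5')
w=snap(cams,'scene','5')
crop(w,340,160,100,100,6,'pics/c5.png')
```

```text
t 5.97 pos [523.9 176.7 188.4] yaw 102.7 ydir [-0.0154 -0.0024 -0.9999] F [ 0.8 -0.5 -1.5] T [-0.05  0.01 -0.02] gap 26.7
-1 9.9 4.2 -2.6 -0.45 0.45 0.03; -1 10.0 4.2 -2.5 -0.45 0.45 0.03
```

View pics/wrist5.png

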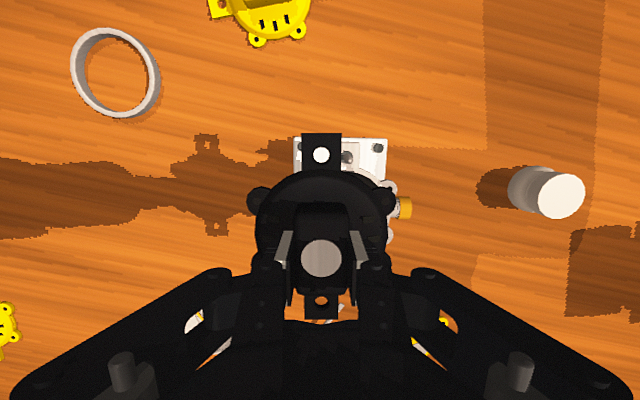

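View pics/c5.png

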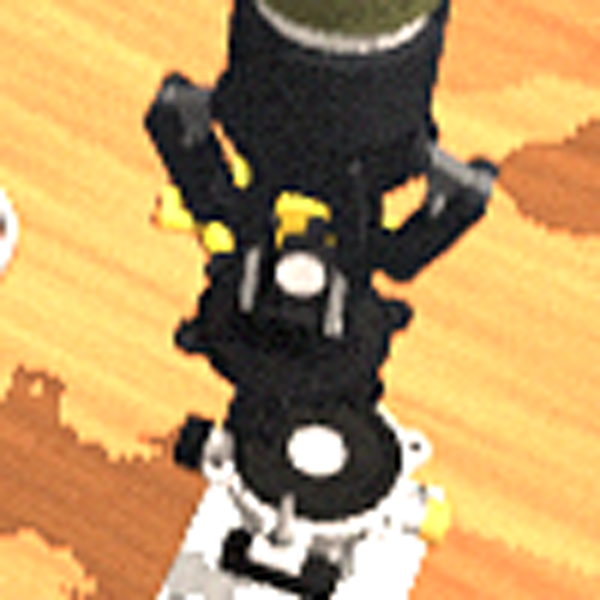

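Request:
drive_tool(plan="-1 10 0 -2.6 -0.45 0.45 0; -1 10 0 -2.6 -0.45 0.45 0; -1 0 0 0 0 0 0")

```text
clock: 6.45
tcp_pos: [0.526, 0.1969, 0.1884]
orientation: [-0.447, 0.448, 0.548, -0.547]
wrist_force: [0.2, 0.0, -0.9]
finger_gap: 0.0264
```

Run:
```python
from h import *
from workcell import monitor
plan(monitor.get_state(),[.5245,.1972,.18],101.8,2,-1)
w=load('pics/wrist3.npz')
a=w['p'][140:170,300:345,::-1];b=w['p'][285:315,300:345,::-1]
cv2.imwrite('pics/c6.png',cv2.resize(np.clip(np.vstack([a,b])*1.6,0,255).astype('uint8'),None,fx=10,fy=10,interpolation=cv2.INTER_CUBIC))
crop(load('pics/side0.npz'),275,145,60,55,10,'pics/c7.png')
```

```text
t 6.45 pos [526.  196.9 188.4] yaw 101.49 ydir [ 0.0015  0.0015 -1.    ] F [ 0.2  0.  -0.9] T [-0.    0.03  0.08] gap 26.4
-1 0.3 4.2 0.7 0.05 -0.15 0.03; -1 0.3 4.2 0.7 0.05 -0.15 0.03
```

View pics/c6.png

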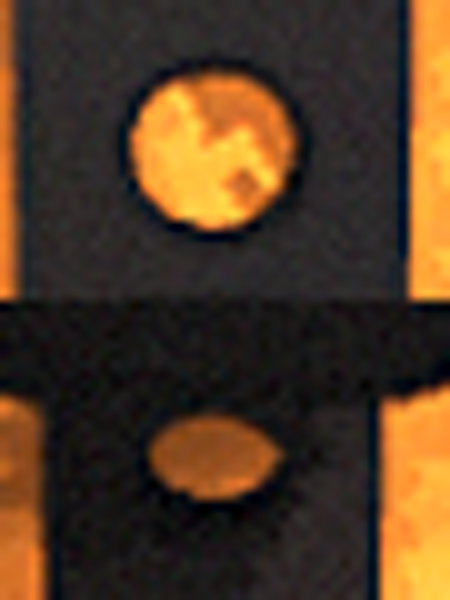

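View pics/c7.png

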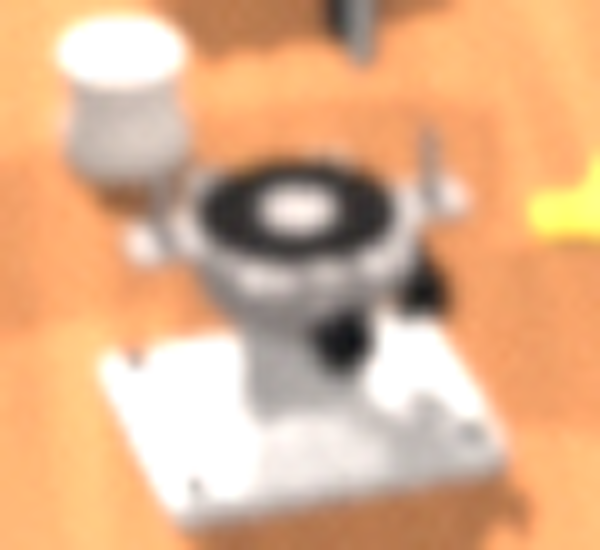

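Run:
```python
from h import *
from workcell import monitor,cams
# hole positions in tool frame from wrist3 (cover on bench)
w=load('pics/wrist3.npz')
R=Rn.from_matrix(toolR(65.69).as_matrix()); p=np.array([.649,-.1268,.0384])
for hz in (.0025,):
    a=atz(w,320.8,154.4,.0025+.0015);b=atz(w,320.85,300.4,.0025)
    print('tool holes',R.inv().apply(a-p)*1e3,R.inv().apply(b-p)*1e3,np.linalg.norm(a-b),np.degrees(np.arctan2(*(b-a)[[1,0]])),(a+b)/2)
d=load('pics/side0.npz')
f=lambda x,y:(275+(x+.5)/10-.5,145+(y+.5)/10-.5)
for h,P,Q in ((.113,(160,165),(430,125)),(.085,(162,240),(433,197))):
    a=atz(d,*f(*P),h);b=atz(d,*f(*Q),h);print('side',a,b,(a+b)/2,np.linalg.norm(a-b),np.degrees(np.arctan2(*(b-a)[[1,0]])))
print('disc',atz(d,*f(298,208),.09))
st=monitor.get_state();info(st)
w=snap(cams,'wrist','6')
a=w['p'][140:170,300:345,::-1];b=w['p'][285:315,300:345,::-1]
cv2.imwrite('pics/c8.png',cv2.resize(np.clip(np.vstack([a,b])*1.,0,255).astype('uint8'),None,fx=10,fy=10,interpolation=cv2.INTER_CUBIC))
for X in ([.4785,.1875,.113],[.5692,.2066,.113]): print(pix(w,X))
```

```text
tool holes [-0.37964764 34.4        48.44462521] [ -0.25048941  35.9        -45.48601485] 0.09394270500991543 -24.23121615699868 [ 0.64752216 -0.12647814  0.00325   ]
side [0.47836635 0.19189942 0.113     ] [0.57066552 0.20958911 0.113     ] [0.52451593 0.20074427 0.113     ] 0.09397904744739204 10.849517431758208
side [0.47788299 0.19094175 0.085     ] [0.57169383 0.20995916 0.085     ] [0.52478841 0.20045046 0.085     ] 0.09571904989026425 11.459750241389441
disc [0.52447483 0.19864193 0.09      ]
t 6.45 pos [526.  196.9 188.4] yaw 101.49 ydir [ 0.0015  0.0015 -1.    ] F [ 0.2  0.  -0.9] T [-0.    0.03  0.08] gap 26.4
[[322.09046767 148.46319355]]
[[322.64167042 268.43946555]]
```

View pics/c8.png

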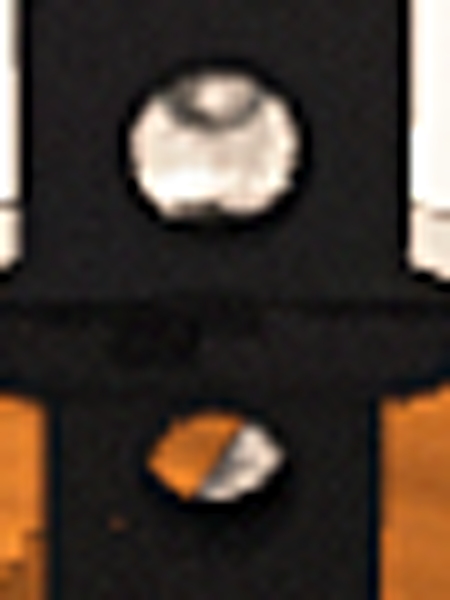

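Run:
```python
from h import *
from workcell import monitor,cams
w=load('pics/wrist6.npz');st=monitor.get_state()
W1=atz(w,320.75,149.35,.113);H1=atz(w,320.8,154.4,.1884-.0344)
print(W1,H1,W1-H1)
c=W1+.047*np.array([np.cos(np.radians(11.6)),np.sin(np.radians(11.6)),0]);print('seat',c)
t=st['tcp_pos']+(W1-H1); t[2]=.155+.004
plan(st,t,101.5,3,-1); print(t)
```

```text
[0.47928265 0.18671064 0.113     ] [0.47823879 0.18653849 0.154     ] [ 0.00104386  0.00017215 -0.041     ]
seat [0.52532269 0.1961613  0.113     ]
t 6.5 pos [525.9 196.6 188.4] yaw 101.49 ydir [ 0.0013  0.0013 -1.    ] F [-0.2 -0.  -1.3] T [-0.01  0.   -0.01] gap 26.4
-1 -0.0 9.8 -0.3 0.03 -0.00 0.02; -1 -0.0 9.8 -0.3 0.03 -0.00 0.02; -1 -0.0 9.8 -0.3 0.03 -0.00 0.02
[0.52698348 0.19681275 0.159     ]
```

Request:
drive_tool(plan="-1 0 9.8 -0.3 0 0 0; -1 0 9.8 -0.3 0 0 0; -1 0 9.4 -0.4 0 0 0; -1 0 0 0 0 0 0")

```text
clock: 7.0
tcp_pos: [0.5265, 0.1964, 0.1565]
orientation: [-0.448, 0.447, 0.548, -0.547]
wrist_force: [0.3, -0.2, -1.1]
finger_gap: 0.0266
```

Run:
```python
from h import *
from workcell import monitor,cams
st=monitor.get_state();info(st)
w=snap(cams,'wrist','7');s=snap(cams,'scene','7');d=snap(cams,'side','7')
a=w['p'][140:170,300:345,::-1];b=w['p'][285:315,300:345,::-1]
cv2.imwrite('pics/c9.png',cv2.resize(np.clip(np.vstack([a,b])*1.,0,255).astype('uint8'),None,fx=10,fy=10,interpolation=cv2.INTER_CUBIC))
crop(d,265,125,75,70,8,'pics/c10.png')
crop(s,350,195,75,70,8,'pics/c11.png')
info(monitor.get_state())
```

```text
t 7.0 pos [526.5 196.4 156.5] yaw 101.47 ydir [-2.e-04  7.e-04 -1.e+00] F [ 0.3 -0.2 -1.1] T [ 0.    0.   -0.03] gap 26.6
t 7.15 pos [527.4 196.7 157.9] yaw 101.47 ydir [ 0.0022  0.0013 -1.    ] F [-0.2 -0.5 -0.6] T [ 0.   -0.04 -0.05] gap 26.7
```

View pics/c9.png

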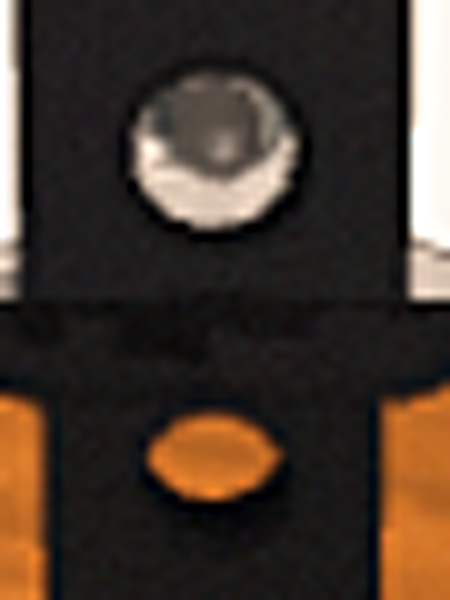

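View pics/c10.png

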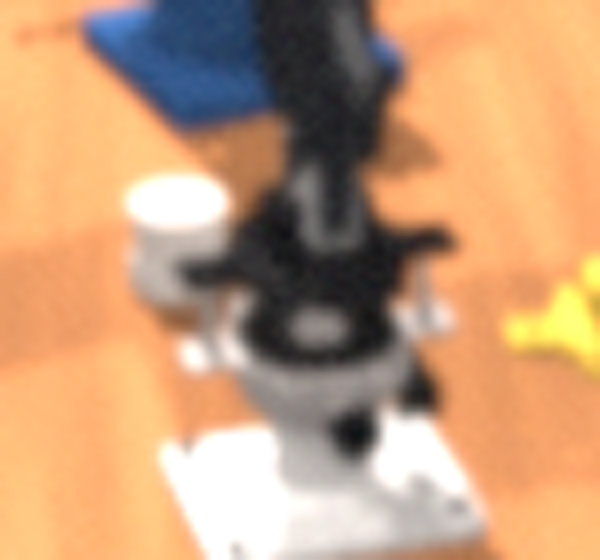

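View pics/c11.png

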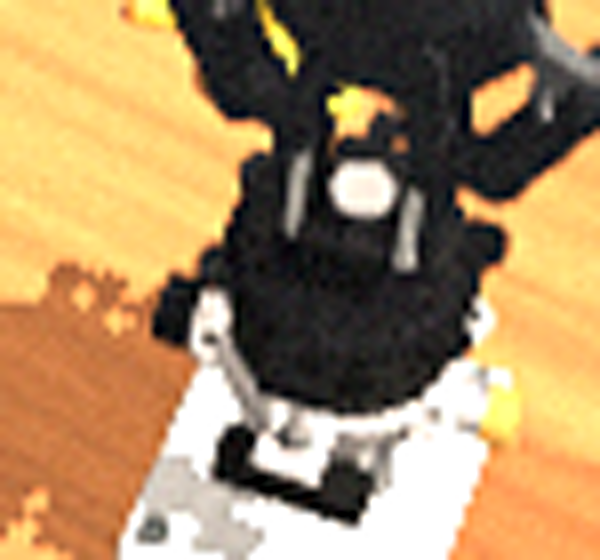

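Request:
drive_tool(plan="-1 0.2 2.5 -0.3 0 0 0; -1 0 2 0 0 0 0; -1 0 0 0 0 0 0")

```text
clock: 7.52
tcp_pos: [0.5282, 0.1971, 0.154]
orientation: [-0.447, 0.448, 0.549, -0.546]
wrist_force: [0.0, -0.6, -2.4]
finger_gap: 0.0266
```

```bash
cat > look.py <<'E'
import sys
from h import *
from workcell import monitor,cams
t=sys.argv[1]
st=monitor.get_state();info(st)
w=snap(cams,'wrist',t)
a=w['p'][140:170,300:345,::-1];b=w['p'][285:315,300:345,::-1]
b=np.clip(b.astype(float)*1.5,0,255)
cv2.imwrite(f'pics/h{t}.png',cv2.resize(np.vstack([a,b]).astype('uint8'),None,fx=10,fy=10,interpolation=cv2.INTER_CUBIC))
info(monitor.get_state())
E
python3 look.py 8
```

```text
t 7.53 pos [528.2 197.1 154. ] yaw 101.47 ydir [ 0.0038  0.0016 -1.    ] F [ 0.  -0.6 -2.4] T [ 0.03  0.03 -0.01] gap 26.6
t 7.58 pos [528.3 197.1 154.1] yaw 101.47 ydir [ 0.004   0.0016 -1.    ] F [ 0.3 -0.2 -0.7] T [ 0.01 -0.03 -0.06] gap 26.6
```

View pics/h8.png

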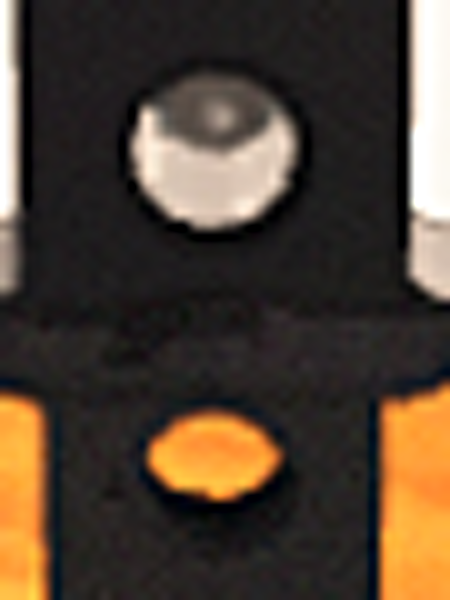

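Request:
drive_tool(plan="-1 0.3 0.6 1.5 0.25 0 0; -1 0 0 0 0 0 0; -1 0 0 0 0 0 0")

```text
clock: 7.95
tcp_pos: [0.5267, 0.1971, 0.1536]
orientation: [-0.448, 0.447, 0.548, -0.547]
wrist_force: [-0.2, -0.4, -0.3]
finger_gap: 0.0262
```

```bash
python3 look.py 9
```

```text
t 7.95 pos [526.7 197.1 153.6] yaw 101.47 ydir [-3.e-04  8.e-04 -1.e+00] F [-0.2 -0.4 -0.3] T [-0.01  0.04  0.02] gap 26.2
t 8.0 pos [526.7 197.1 153.6] yaw 101.47 ydir [-4.e-04  8.e-04 -1.e+00] F [-0.1  0.1 -1.2] T [-0.01 -0.05  0.01] gap 26.1
```

View pics/h9.png

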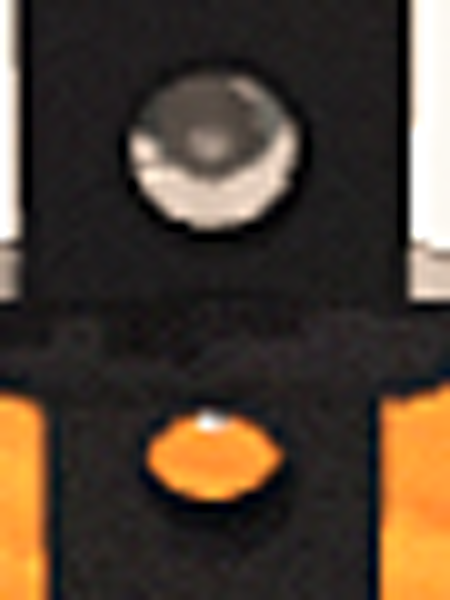

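Request:
drive_tool(plan="-1 0 2.5 0.2 0.06 0 0; -1 0 2.5 0.2 0.06 0 0; -1 0 0 0 0 0 0; -1 0 0 0 0 0 0")

```text
clock: 8.5
tcp_pos: [0.5262, 0.197, 0.1481]
orientation: [0.448, -0.447, -0.547, 0.548]
wrist_force: [-0.5, 0.5, -1.2]
finger_gap: 0.0261
```

```bash
python3 look.py 10
```

```text
t 8.5 pos [526.2 197.  148.1] yaw 101.47 ydir [-2.8e-03  3.0e-04 -1.0e+00] F [-0.5  0.5 -1.2] T [-0.01 -0.01 -0.06] gap 26.1
t 8.55 pos [526.2 197.  148.1] yaw 101.47 ydir [-2.8e-03  2.0e-04 -1.0e+00] F [-0.3  0.9 -0.1] T [ 0.02 -0.02  0.01] gap 26.6
```

View pics/h10.png

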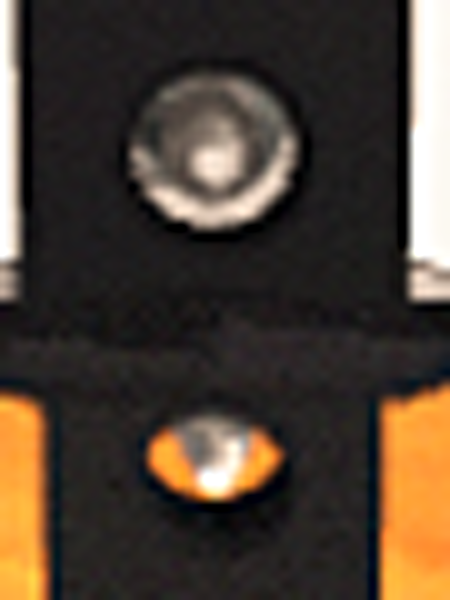

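Request:
drive_tool(plan="-1 0 2.5 -0.2 -0.05 0 0; -1 0 2.5 0 0 0 0; -1 0 2.5 0 0 0 0; -1 0 0 0 0 0 0; -1 0 0 0 0 0 0")

```text
clock: 9.18
tcp_pos: [0.5264, 0.197, 0.14]
orientation: [0.448, -0.447, -0.547, 0.548]
wrist_force: [-0.3, -0.6, -0.4]
finger_gap: 0.0263
```

```bash
python3 look.py 11
```

```text
t 9.18 pos [526.4 197.  140. ] yaw 101.47 ydir [-2.e-03  4.e-04 -1.e+00] F [-0.3 -0.6 -0.4] T [ 0.    0.01 -0.03] gap 26.3
t 9.22 pos [526.3 197.  140. ] yaw 101.47 ydir [-2.e-03  4.e-04 -1.e+00] F [-0.  -0.1 -0.4] T [-0.02  0.04  0.02] gap 26.8
```

View pics/h11.png

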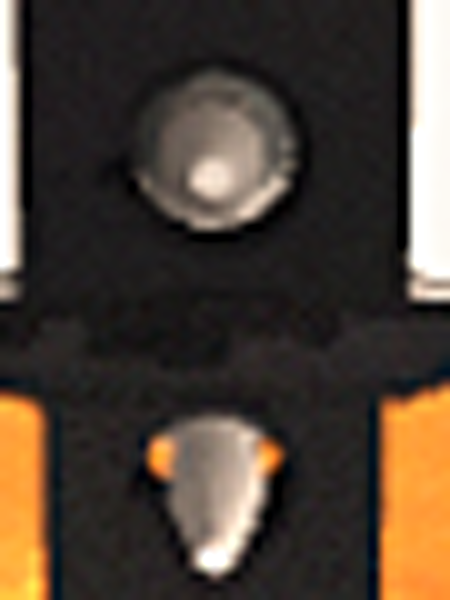

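Request:
drive_tool(plan="-1 0 2 0 -0.1 0 0; -1 0 2 0 -0.1 0 0; -1 0 2 0 -0.1 0 0; -1 0 1.5 0 0 0 0; -1 0 0 0 0 0 0; -1 0 0 0 0 0 0")

```text
clock: 9.98
tcp_pos: [0.5263, 0.1971, 0.132]
orientation: [-0.447, 0.448, 0.549, -0.546]
wrist_force: [-0.1, -0.9, -0.7]
finger_gap: 0.0265
```

```bash
python3 look.py 12
```

```text
t 9.97 pos [526.3 197.1 132. ] yaw 101.47 ydir [ 0.0036  0.0015 -1.    ] F [-0.1 -0.9 -0.7] T [ 0.01  0.01 -0.  ] gap 26.5
t 10.03 pos [526.3 197.  132.1] yaw 101.47 ydir [ 0.0036  0.0015 -1.    ] F [-0.4 -0.2 -0.6] T [0.06 0.01 0.03] gap 26.4
```

View pics/h12.png

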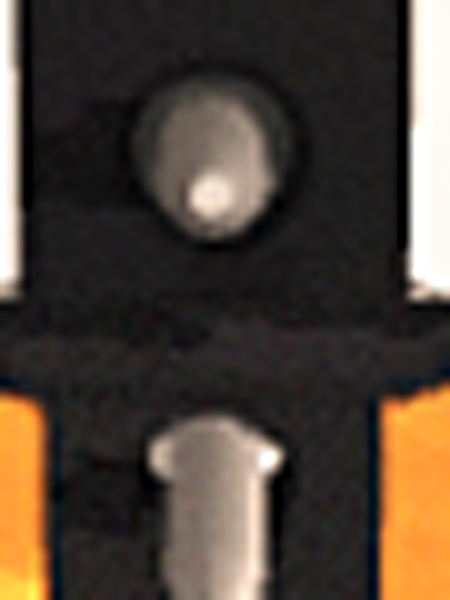

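Request:
drive_tool(plan="-1 0 1.5 0 0 0 0; -1 0 1.5 0 0 0 0; -1 0 1 0 0 0 0; -1 0 0 0 0 0 0; -1 0 0 0 0 0 0")

```text
clock: 10.65
tcp_pos: [0.5265, 0.1971, 0.1281]
orientation: [-0.447, 0.448, 0.549, -0.546]
wrist_force: [-0.7, -0.1, -0.3]
finger_gap: 0.0263
```

```bash
python3 -c "
from h import *
from workcell import monitor
info(monitor.get_state())"
```

```text
t 10.65 pos [526.5 197.1 128.1] yaw 101.47 ydir [ 0.004   0.0017 -1.    ] F [-0.7 -0.1 -0.3] T [0.04 0.08 0.01] gap 26.3
```

Request:
drive_tool(plan="-1 0 1 0 0 0 0; -1 0 0 0 0 0 0; -1 0 0 0 0 0 0")

```text
clock: 11.02
tcp_pos: [0.5266, 0.1971, 0.1277]
orientation: [-0.447, 0.448, 0.549, -0.546]
wrist_force: [-1.3, 0.6, 1.5]
finger_gap: 0.0266
```

Request:
drive_tool(plan="-1 0 1 0 0 0 0; -1 0 0 0 0 0 0; -1 0 0 0 0 0 0")

```text
clock: 11.4
tcp_pos: [0.5266, 0.1971, 0.1272]
orientation: [-0.447, 0.449, 0.549, -0.546]
wrist_force: [-2.0, -0.0, 2.1]
finger_gap: 0.0262
```

```bash
python3 -c "
from h import *
from workcell import monitor
info(monitor.get_state())"
```

```text
t 11.4 pos [526.6 197.1 127.2] yaw 101.47 ydir [ 0.005   0.0017 -1.    ] F [-2.  -0.   2.1] T [-0.12  0.27  0.  ] gap 26.2
```

Request:
drive_tool(plan="-1 0 1.5 0.3 0.05 0 0; -1 0 0 0 0 0 0")

```text
clock: 11.65
tcp_pos: [0.5266, 0.1971, 0.1265]
orientation: [-0.446, 0.449, 0.549, -0.546]
wrist_force: [-2.5, -0.8, 6.1]
finger_gap: 0.0267
```

Request:
drive_tool(plan="-1 0 1.5 0.3 0.05 0 0; -1 0 0 0 0 0 0")

```text
clock: 11.9
tcp_pos: [0.5266, 0.1971, 0.1263]
orientation: [-0.446, 0.449, 0.549, -0.546]
wrist_force: [-2.3, -0.8, 7.1]
finger_gap: 0.0263
```

```bash
python3 -c "
from h import *
from workcell import monitor
info(monitor.get_state())"
```

```text
t 11.9 pos [526.6 197.1 126.3] yaw 101.48 ydir [ 0.0057  0.0017 -1.    ] F [-2.3 -0.8  7.1] T [-0.18  0.7  -0.04] gap 26.3
```

Request:
drive_tool(plan="-1 0 1 0.2 0.4 0 0; -1 0 0 0 0 0 0")

```text
clock: 12.15
tcp_pos: [0.5267, 0.1972, 0.1265]
orientation: [-0.448, 0.447, 0.548, -0.547]
wrist_force: [-2.5, -0.5, 6.1]
finger_gap: 0.0266
```

```bash
python3 -c "
from h import *
from workcell import monitor
info(monitor.get_state())"
```

```text
t 12.15 pos [526.7 197.2 126.5] yaw 101.48 ydir [ 2.e-04  5.e-04 -1.e+00] F [-2.5 -0.5  6.1] T [-0.16  0.53 -0.07] gap 26.6
```

Request:
drive_tool(plan="-1 0 0.6 0.8 0.05 0 0; -1 0 0 0 0 0 0")

```text
clock: 12.4
tcp_pos: [0.5267, 0.1972, 0.1268]
orientation: [-0.447, 0.448, 0.548, -0.547]
wrist_force: [-3.6, 0.4, 5.0]
finger_gap: 0.0267
```

```bash
python3 look.py 13; python3 -c "
from h import *
from workcell import cams
d=snap(cams,'side','13')
crop(d,265,125,75,70,8,'pics/c13.png')"
```

```text
t 12.4 pos [526.7 197.2 126.8] yaw 101.48 ydir [ 1.4e-03  8.0e-04 -1.0e+00] F [-3.6  0.4  5. ] T [-0.16  0.54 -0.05] gap 26.7
t 12.45 pos [526.7 197.2 126.8] yaw 101.48 ydir [ 1.4e-03  8.0e-04 -1.0e+00] F [-2.1 -0.7  4. ] T [-0.14  0.38  0.01] gap 26.4
```

View pics/h13.png

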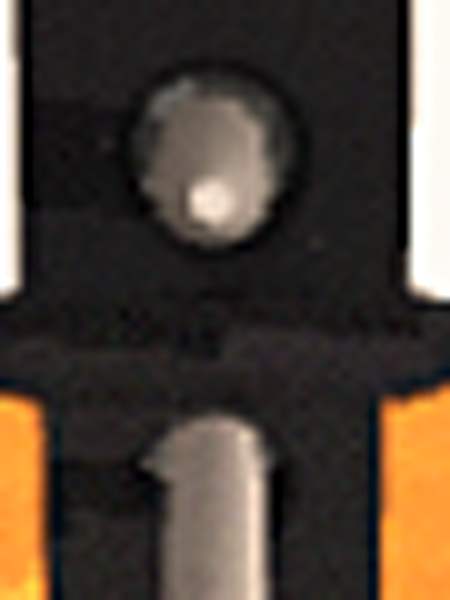

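View pics/c13.png

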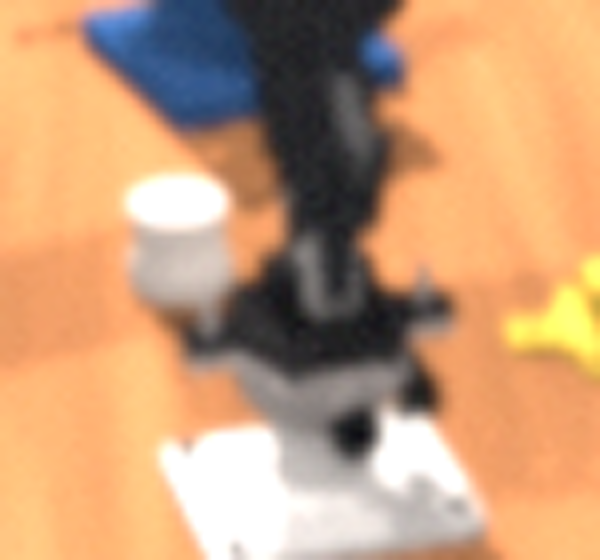

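Request:
drive_tool(plan="-1 0 2 1.5 0.1 0 0")

```text
clock: 12.62
tcp_pos: [0.5266, 0.1971, 0.1256]
orientation: [-0.447, 0.448, 0.548, -0.547]
wrist_force: [2.3, -0.1, 8.9]
finger_gap: 0.0263
```

```bash
cat > obs.py <<'E'
from h import *
from workcell import monitor,cams
info(monitor.get_state())
for i in range(4): cams.read_camera('side'); info(monitor.get_state())
E
python3 obs.py
```

```text
t 12.62 pos [526.6 197.1 125.6] yaw 101.48 ydir [ 0.0027  0.0011 -1.    ] F [ 2.3 -0.1  8.9] T [ 0.02 -0.18 -0.05] gap 26.3
t 12.68 pos [526.6 197.1 125.6] yaw 101.48 ydir [ 0.0029  0.0012 -1.    ] F [-1.3  0.4  9.1] T [-0.08  0.17  0.02] gap 26.2
t 12.72 pos [526.6 197.1 125.8] yaw 101.48 ydir [ 0.0029  0.0012 -1.    ] F [-0.4 -0.1  8.4] T [-0.07  0.14 -0.05] gap 26.2
t 12.78 pos [526.7 197.1 125.9] yaw 101.47 ydir [ 0.0029  0.0011 -1.    ] F [-0.2  0.1  8.2] T [-0.07  0.14 -0.  ] gap 26.6
t 12.82 pos [526.6 197.1 125.9] yaw 101.48 ydir [ 0.0029  0.0012 -1.    ] F [-1.4  0.5  8.9] T [-0.09  0.12  0.  ] gap 26.3
```

Request:
drive_tool(plan="-1 0 2.1 1.5 0.1 0 0")

```text
clock: 12.95
tcp_pos: [0.5266, 0.1971, 0.1251]
orientation: [-0.447, 0.448, 0.549, -0.546]
wrist_force: [-1.7, 0.3, 11.6]
finger_gap: 0.0265
```

```bash
python3 obs.py
```

```text
t 12.95 pos [526.6 197.1 125.1] yaw 101.47 ydir [ 0.0046  0.0015 -1.    ] F [-1.7  0.3 11.6] T [-0.18  0.35 -0.02] gap 26.5
t 13.0 pos [526.6 197.1 125.1] yaw 101.47 ydir [ 0.0048  0.0016 -1.    ] F [-0.9 -0.8 12.4] T [-0.13  0.3  -0.03] gap 25.9
t 13.05 pos [526.6 197.1 125.2] yaw 101.47 ydir [ 0.0047  0.0016 -1.    ] F [-1.8  0.  11. ] T [-0.18  0.33 -0.05] gap 26.5
t 13.1 pos [526.6 197.1 125.3] yaw 101.48 ydir [ 0.0048  0.0015 -1.    ] F [-1.2 -1.9 10.6] T [-0.11  0.34 -0.01] gap 26.2
t 13.15 pos [526.6 197.1 125.3] yaw 101.47 ydir [ 0.0048  0.0016 -1.    ] F [-1.4 -0.7 10.3] T [-0.15  0.32  0.06] gap 26.5
```

Request:
drive_tool(plan="-1 0 1.8 1.4 0.35 0 0")

```text
clock: 13.28
tcp_pos: [0.5267, 0.1971, 0.1251]
orientation: [-0.447, 0.448, 0.548, -0.547]
wrist_force: [-1.0, -0.8, 12.1]
finger_gap: 0.0263
```

```bash
python3 obs.py; python3 obs.py|tail -4
```

```text
t 13.28 pos [526.7 197.1 125.1] yaw 101.47 ydir [ 0.0024  0.0011 -1.    ] F [-1.  -0.8 12.1] T [-0.14  0.33 -0.03] gap 26.3
t 13.32 pos [526.7 197.1 125.1] yaw 101.48 ydir [ 0.0022  0.0011 -1.    ] F [-3.7 -0.  11.4] T [-0.14  0.31 -0.01] gap 26.0
t 13.38 pos [526.7 197.1 125.1] yaw 101.47 ydir [ 0.0023  0.0011 -1.    ] F [-1.4 -0.4 12.7] T [-0.17  0.35  0.01] gap 26.6
t 13.43 pos [526.6 197.1 125.1] yaw 101.47 ydir [ 0.0023  0.001  -1.    ] F [-2.6 -0.  11.3] T [-0.13  0.37 -0.01] gap 26.0
t 13.47 pos [526.7 197.1 125.1] yaw 101.47 ydir [ 0.0024  0.0011 -1.    ] F [-1.3  0.6 11. ] T [-0.14  0.27  0.04] gap 26.5
t 13.53 pos [526.7 197.1 125.1] yaw 101.47 ydir [ 0.0024  0.0011 -1.    ] F [-2.1 -0.4 11.5] T [-0.14  0.38 -0.02] gap 26.5
t 13.57 pos [526.7 197.1 125.1] yaw 101.47 ydir [ 0.0024  0.0011 -1.    ] F [-1.4 -1.4 11.4] T [-0.12  0.36  0.04] gap 26.2
t 13.62 pos [526.6 197.1 125.1] yaw 101.47 ydir [ 0.0024  0.0011 -1.    ] F [-2.4 -0.8 11. ] T [-0.16  0.35 -0.1 ] gap 26.2
t 13.68 pos [526.7 197.1 125.1] yaw 101.47 ydir [ 0.0024  0.0011 -1.    ] F [-1.7 -0.5 11.9] T [-0.13  0.36  0.02] gap 26.2
```

Push is steady at about 11.5 N. One last visual check before handing in.

```bash
python3 look.py 14; python3 -c "
from h import *
from workcell import cams
d=snap(cams,'side','14');s=snap(cams,'scene','14')
def c(z,u,v): return cv2.resize(np.clip(z['p'][v:v+60,u:u+60,::-1]*1.3,0,255).astype('uint8'),None,fx=6,fy=6,interpolation=cv2.INTER_CUBIC)
cv2.imwrite('pics/c14.png',np.hstack([c(d,275,140),c(s,360,205)]))"
```

```text
t 13.68 pos [526.7 197.1 125.1] yaw 101.47 ydir [ 0.0024  0.0011 -1.    ] F [-1.7 -0.5 11.9] T [-0.13  0.36  0.02] gap 26.2
t 13.72 pos [526.7 197.1 125.1] yaw 101.47 ydir [ 0.0024  0.0011 -1.    ] F [-1.8 -0.2 11.4] T [-0.16  0.32  0.02] gap 26.8
```

View pics/c14.png

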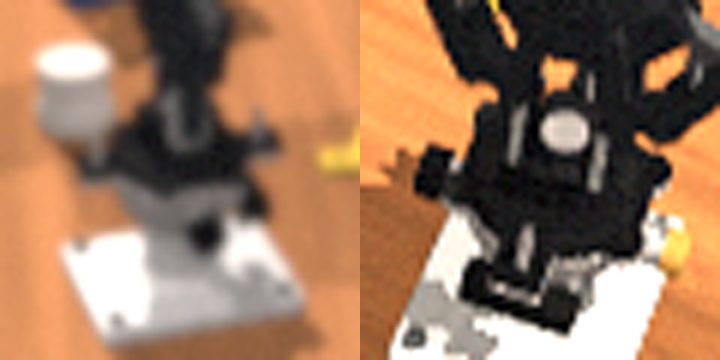

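View pics/wrist14.png

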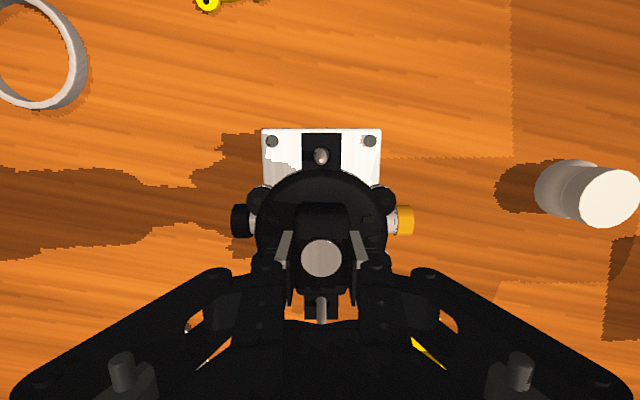

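Both pins stand up through the big ears (wrist (321,156) and (320,312)), the cover sits level on the body, and no bystander in view has moved. Handing in.

```bash
python3 -c "
from workcell import job
print(job.hand_in())"
```

```text
the job is handed in; nothing more can be done
None
```

The black cover is on the regulator, over both guide pins, and the arm was still holding it pressed down when I handed in at about 13.7 s. I picked it up by the purge-button housing, lined its holes up with the pins in the wrist camera, and lowered it in small steps.

**Last checks**
- **Push:** the wrist force held at about 11 to 12 N downward for the last 0.4 s. With the cover's weight that puts about 12.7 N on the bead. The tool had gone down about 2.9 mm since first touching the bead, against roughly 3.2 mm expected for that load.
- **Fit:** both pins show through the big ears in the wrist view, and the tool was within about 0.15° of vertical.
- **Bystanders:** I touched none of them, and those in the last pictures were undisturbed.

**Not perfect**
- **Side force:** about 2 N sideways and a moment of about 0.35 N m remained, so the push was not perfectly straight down. It came down briefly while I adjusted the arm and then came back. The pin was near the middle of its hole when I last measured it, so I put this down to friction on the bead.
- **Grip height:** the grip is about 2 mm higher on the housing than I meant. The cover did not slip.
- **Bead contact:** I judged contact all round from the force, tilt and pictures; the bead itself can't be seen under the cover.

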